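# Roll a battery cell up into the cell tester and start the test

## Robot

A 7-joint arm with a two-finger parallel gripper is mounted at the origin on the work surface. World frame = base frame: x ahead of the robot, y to its left, z up, the work surface at z = 0. Lengths are in m, angles in rad, forces in N, time in s.
With the tool pointing down it reaches from about 0.4 to 0.85 m from the base axis. Payload 10.4 kg.
Tool frame: the origin (TCP) lies at the very end of the fingers, on their centre line; the grasp point (between the pads) lies 19 mm behind it (manip.grip_point_offset is the distance from the TCP to the grasp point, in m); z points along the fingers, y is the line along which they close (so a half turn about z gives the same grasp; the last joint's range is limited). The gripper opens to 85 mm and grips with 20 to 120 N. Pads are 22 mm wide; open, the fingers measure 114 mm over their backs; the gripper's body (76 mm by 85 mm) begins 54 mm behind the grasp point. The pads swing forward as they close: fully open they stand 13 mm farther back than shut.
Start: joints at [-1.299, 0.332, -0.065, 1.46, 0.022, 1.35, -0.088], TCP at [0.182, 0.598, 0.231] pointing down, gripper open.
Joint ranges: [-2.6, 2.6], [-0.5, 2.12], [-1.47, 1.34], [0.16, 2.42], [-1.27, 4.41], [0.06, 2.06], [-2.6, 2.6]. Speed limits (rad/s): [2.22, 2.22, 2.79, 2.79, 3.14, 3.14, 3.14].

## Interface

Orientations are given as a unit quaternion [x, y, z, w].
In Python, from workcell import manip gives the robot as it stands. The module is installed in compiled form; this text tells all that it offers.
- The arm moves only by the shell command python3 -m inch 'ROWS' [OPENING] [FORCE]. ROWS is JSON, a list of rows, each a list of 2 entries, a list of its own where there are three numbers: the shift along the tool's x, y, z each as a share of 0.08 m, from -1 to 1, then the turn, a rotation vector about the tool's x, y, z each as a share of 45 degrees, from -1 to 1. A call has exactly 10 rows; each row is the pose to reach, as a shift and turn from the pose commanded when the call began, along the tool's axes at that moment; what a row does not reach only later rows make up. A row lasts 1/10 s, in which the tool goes at most 50 mm and 8.59 degrees, less where a joint would pass 70% of its speed; a pose out of reach is approached as far as the arm can. A call with a number of a shift or a turn outside -1 to 1 is refused whole. A call with a gripper value outside its range is refused whole. OPENING is the opening, from 0 (shut) to 1 (fully open), set as the call begins (- or left out, the last holds). The fingers move at their own pace and stop on an object; FORCE is the grip in N (left out, the last holds). Time passes only in rows, so rows that repeat a pose let the fingers close, or fill a call up. It gives the time, the measured TCP pose, the force, the opening and the grip force at its end, in the units of the state.
- manip.get_obs(): the state, without advancing time (a new reading comes with each control period).
- manip.camera(name): name is "scene" or "side" or "wrist"; returns the picture (400x640x3 uint8, red, green, blue); there is no depth.
- manip.camera_params(name): a dict with "fov_y" (degrees; the focal length in pixels is half the picture's height over the tangent of half this angle, whatever the lens; pixels are square), "cx", "cy" (the principal point, pixels), "camera_from_world" (4x4, takes a point from world to camera coordinates); the wrist camera has in their place "T_tool_cam" (4x4, takes a point from camera to tool coordinates, whose origin is the TCP and whose axes are the flange's). Camera axes: x right, y up, looking along -z (the intrinsics and any distortion apply to the point x, -y, -z); pixel columns grow to the right and rows downward; lengths in m; the calibration is good to about 2 mm. A picture is of the moment at which its call begins: read the wrist's pose just before it. camera_params takes no time and is no camera call.
- manip.hand_in(): hands the job in; it is judged then, once.
The state is a dict: "clock": time; "joint_pos": joint angles; "joint_velocities": joint speeds; "tau": joint torques, N m; "position": TCP position; "ee_rot": TCP orientation; "ft_force": force on the tool from outside, world axes, zero at the start; "torque": the same for the moment, N m; "grip_width": opening from 0.0 (shut) to 1.0 (fully open); "grasp_force": force on a finger pad.
Only numpy, scipy, OpenCV 4.12 (cv2) and the standard library are available. Lean on these libraries where they do the work, as an engineer would, in place of code of your own. Each camera call takes 0.05 s, during which the arm holds its last target. There are 200 camera calls.

## Task

Load the battery cell into the tester: with the fingertips, gently push the cell lying at the low end of the tester's sloping gutter up the slope until it has rolled over the spring catch and sits at the stop, so that the catch keeps it from rolling back, then press the round start button right down and let it go. Only push: do not pinch, lift or fling the cell, and leave the standing cells and the other things around the tester where they are.

Things in the scene. Friction and masses are not known exactly. Their poses are not given: they have to be found in the camera images.
- cell: The cell to push: a teal cylinder in a smooth, slippery plastic sleeve, with steel ends, 33 mm in diameter and 140 mm long, 0.2 to 0.35 kg, lying across the gutter at its low end. Origin at its centre; its y axis is the cylinder's axis, x and z turn as it rolls. Pushed more than 20 mm off the middle of its length it may skew and jam. It rolls back down whenever it is let go below the catch.
- gutter: The tester's fixed gutter: a steel channel climbing at 10 degrees with white plastic side guides, 142 mm apart (1 mm play each side of the cell), 22 mm high. Frame tilted with it: +x up the slope on the centre line, y across, z out of the floor. Origin on the floor under the centre of a cell that just touches the stop: a cell's centre has z = 16.5 mm, x = -180 mm at the start, 0 at the stop.
- low_end (a point): Middle of the gutter's low edge, on the floor surface (x = -199.5 mm in the gutter's frame). The cell rests on two tabs there, 20 mm high and 3 mm thick (gutter x = -199.5 to -196.5 mm), one in each corner, with an 82 mm wide gap between them where fingertips get behind the cell. Beyond the edge lies only the base plate, 15 mm below the edge.
- stop_face (a point): Middle of the stop's face at the cell's centre height (gutter x = 16.5 mm, z = 16.5 mm) when at rest: a sprung, damped rubber buffer 70 mm wide, top 26 mm above the gutter floor. It gives way up to 10 mm (1 N to start, 9 N at 10 mm, more if pushed fast). Black contact blocks outside the walls at gutter x = 0 rise 29 mm above the floor.
- catch (a joint): Spring catch in the middle of the gutter floor: a 36 mm wide flap sloping from gutter x = -54 mm (floor level) up to x = -15 mm, where it stands 6 mm above the floor. 0 = up, 0.2 rad = flush. A cell rolled over it from below presses it down by its weight (about 1.2 N at the tip) and it springs up behind; the held cell has 2.5 mm of play between catch and stop.
- start_button (a joint): Travel of the start button: 0 = up, 6 mm = fully down (5 N); springs back.
- start_button_top (a point): Centre of the top of the start button when up: a round steel push button, 28 mm in diameter, in a black collar (44 mm across, 10 mm below the button's top), on the flat grey top of the tester's instrument (22 mm below the button's top) beyond the gutter's high end; pressed straight down.
- tester: The whole tester, fixed to the bench: an aluminium base plate 355 x 190 mm carrying the gutter, and beyond its high end the grey instrument (92 x 160 mm, top 95 mm above the bench). Origin on the bench, z up, +x the level direction in which the gutter climbs; the gutter's origin lies at (55, 0, 66) mm. The base plate reaches from x = -150 to 205 mm.
- cell_a: A bystander: cell like the first, standing upright beside the gutter (140 mm tall, origin under its centre).
- cell_b: A bystander: another cell standing upright beside the tester (origin under its centre).
- tape_roll: A bystander: roll of amber tape lying flat, 76 mm in diameter, 20 mm high (origin under its centre).
- screwdriver: A bystander: screwdriver 170 mm long lying beside the gutter.
- screw_jar: A bystander: clear jar 52 mm in diameter, 60 mm tall with a white cap (origin under its centre).
There are look-alikes about, which are no part of the job. Leave any green or white look-alike of the cell alone.

How it is judged:
By the outcome, as a careful person would: the job done as asked, in the order asked, and still so for the second after the job is handed in, with the robot touching nothing.
It also fails if it takes over 56 s, if anything falls off the work surface, if the arm or the gripper's body presses on something with over 40 N, if the wrist force passes 120 N, or if a joint passes its speed limit or range.

## Working session

There is one attempt and no reset: what is moved stays moved. The work goes in short steps, Python scripts to look and compute and a shell command to move; the robot and the scene stay as the last step left them, time stands still between calls to the robot, and variables do not carry over. Pictures are saved under pics/ and viewed, at most 10 in all, crops included, and the job is handed in when it is done.

```bash
mkdir -p pics; python3 - <<'E'
from workcell import manip
import cv2,numpy as np
o=manip.get_obs();print(o['clock'],o['position'],o['ee_rot'],o['grip_width'])
for n in ['scene','side','wrist']:
    im=manip.camera(n);cv2.imwrite(f'pics/{n}0.png',im[:,:,::-1])
    p=manip.camera_params(n);print(n,{k:(np.round(v,4).tolist() if not isinstance(v,str) else v) for k,v in p.items()})
E
```

```text
0.0 [0.18148373 0.59768056 0.23052019] [ 1.46845167e-01  9.89159242e-01 -6.96874576e-04 -7.39563502e-05] 0.9970046141447091
scene {'fov_y': 50.5212, 'cx': 318.4042, 'cy': 207.3292, 'camera_from_world': [[-0.6477, 0.7619, -0.0016, 0.3536], [-0.4511, -0.3818, 0.8067, 0.1766], [0.614, 0.5232, 0.5909, -1.4348], [0.0, 0.0, 0.0, 1.0]]}
side {'fov_y': 44.6883, 'cx': 323.4115, 'cy': 193.906, 'camera_from_world': [[0.8633, -0.5043, 0.0222, -0.4388], [0.2572, 0.4774, 0.8402, -0.2259], [-0.4343, -0.7196, 0.5418, -0.8461], [0.0, 0.0, 0.0, 1.0]]}
wrist {'fov_y': 67.7041, 'cx': 318.149, 'cy': 202.0247, 'T_tool_cam': [[0.0007, 0.9658, 0.2591, 0.0639], [1.0, -0.001, 0.0009, -0.0008], [0.0011, 0.2591, -0.9658, -0.1435], [0.0, 0.0, 0.0, 1.0]]}
```

View pics/scene0.png

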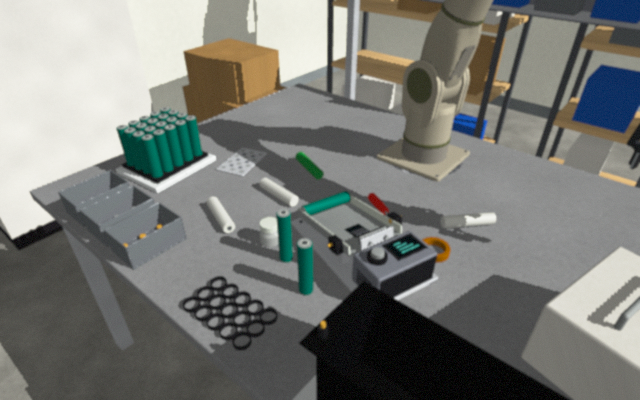

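View pics/side0.png

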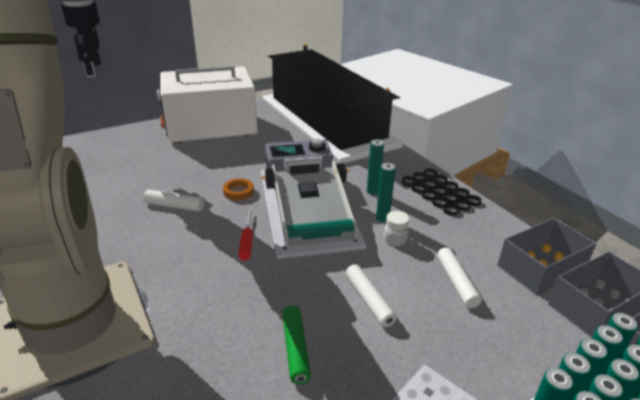

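The teal cylinder lying in the gutter is at scene (328,204) and side (322,228). Things that could be taken for it, in scene pixels: green cylinder (309,165), white ones (278,192), (221,214) and (470,220), standing teal cells (285,236) and (305,267), and the teal rack (160,145). I choose the one in the gutter and check it in a close crop.

```bash
python3 - <<'E'
import cv2,numpy as np
a=cv2.imread('pics/scene0.png')[180:305,260:460];b=cv2.imread('pics/side0.png')[125:260,220:420]
f=lambda i:cv2.resize(i,None,fx=4,fy=4,interpolation=cv2.INTER_CUBIC)[:]
A=cv2.resize(a,(480,300),interpolation=cv2.INTER_CUBIC)
cv2.imwrite('pics/c1.png',f(a));cv2.imwrite('pics/c2.png',f(b))
E
```

```text
(no output)
```

View pics/c1.png

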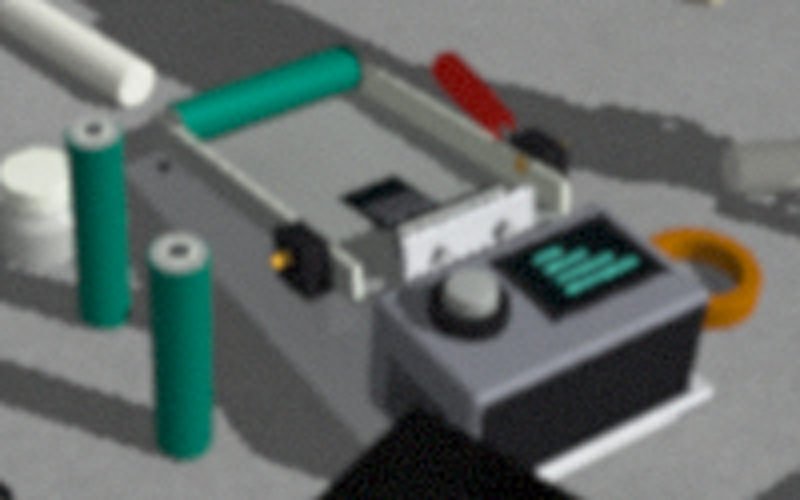

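View pics/c2.png

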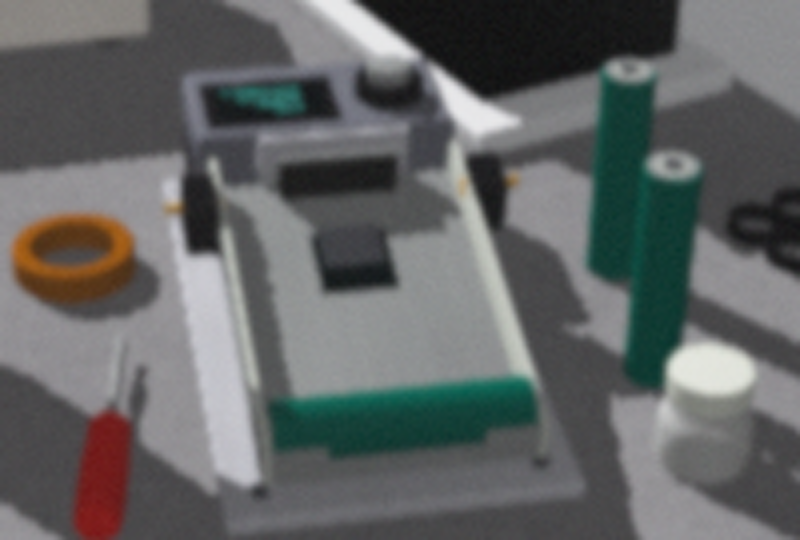

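Both crops show the teal cell lying across the low end of the gutter. In c1 its ends are at (185,118) and (357,68), in c2 at (273,425) and (537,402). The button top is at c1 (472,290) and c2 (390,62), and the plate corners are visible. Next I fit the tester pose.

```bash
cat > h.py <<'E'
from workcell import manip
import numpy as np
from scipy.optimize import least_squares
from scipy.spatial.transform import Rotation as R
def proj(n,P,T=None):
    p=manip.camera_params(n); T=p['camera_from_world'] if T is None else T
    c=np.asarray(T)[:3,:3]@P+np.asarray(T)[:3,3]; f=200/np.tan(np.radians(p['fov_y']/2))
    return np.array([p['cx']+f*c[0]/-c[2],p['cy']+f*c[1]/c[2]])
RG=R.from_euler('y',-10,degrees=True).as_matrix()
g2t=lambda g:RG@np.array(g)+[.055,0,.066]
def t2w(q,t): return np.r_[q[:2],0]+R.from_euler('z',q[2]).as_matrix()@t
E
python3 - <<'E'
from h import *
s=lambda a,b:('scene',np.array([260+a/4,180+b/4])); d=lambda a,b:('side',np.array([220+a/4,125+b/4]))
cl=g2t([-.180,.07,.0165]);cr=g2t([-.180,-.07,.0165])
obs=[(s(185,118),cr),(s(357,68),cl),(d(273,425),cl),(d(537,402),cr),
(d(230,533),np.array([-.15,.095,0])),(d(585,492),np.array([-.15,-.095,0])),(s(712,392),np.array([.205,.095,.012])),
(s(472,290),'b'),(d(390,62),'b')]
def f(q):
    r=[]
    for (n,uv),t in obs:
        r+=list(proj(n,t2w(q,np.array([q[3],q[4],.117]) if isinstance(t,str) else t))-uv)
    return np.array(r)
for y in(-2,-1,0,1,2):
    o=least_squares(f,[.55,0,y,.15,0],loss='soft_l1');print(o.cost,o.x.round(4))
    if y==-2 or o.cost<best.cost: best=o
q=best.x;print(f(q).reshape(-1,2).round(1).tolist())
print('cell',t2w(q,g2t([-.18,0,.0165])),'low',t2w(q,g2t([-.1995,0,0])),'btn',t2w(q,np.r_[q[3:5],.117]),'stop',t2w(q,g2t([0,0,.0165])))
E
```

```text
Traceback (most recent call last):
  File "h.py", line 6, in proj
    p=manip.camera_params(n); T=p['camera_from_world'] if T is None else T
ValueError: time passes only in moves, steps and waits
```

```bash
sed -i 's/^def proj/PAR={n:manip.camera_params(n) for n in ("scene","side","wrist")}\ndef proj/; s/p=manip.camera_params(n); T/p=PAR[n]; T/' h.py
cat > fit.py <<'E'
from h import *
s=lambda a,b:('scene',np.array([260+a/4,180+b/4])); d=lambda a,b:('side',np.array([220+a/4,125+b/4]))
cl=g2t([-.180,.07,.0165]);cr=g2t([-.180,-.07,.0165])
obs=[(s(185,118),cr),(s(357,68),cl),(d(273,425),cl),(d(537,402),cr),
(d(230,533),np.array([-.15,.095,0])),(d(585,492),np.array([-.15,-.095,0])),(s(712,392),np.array([.205,.095,.012])),
(s(472,290),'b'),(d(390,62),'b')]
def f(q):
    r=[]
    for (n,uv),t in obs:
        r+=list(proj(n,t2w(q,np.array([q[3],q[4],.117]) if isinstance(t,str) else t))-uv)
    return np.array(r)
L=[least_squares(f,[.55,0,y,.15,0],loss='soft_l1') for y in(-2,-1,0,1,2)]
best=min(L,key=lambda o:o.cost)
q=best.x;print(best.cost,q.round(4),f(q).reshape(-1,2).round(1).tolist())
print('cell',t2w(q,g2t([-.18,0,.0165])),'low',t2w(q,g2t([-.1995,0,0])),'btn',t2w(q,np.r_[q[3:5],.117]),'stop',t2w(q,g2t([0,0,.0165])))
E
python3 fit.py
```

```text
9.841127979848675 [ 0.5264  0.093  -5.0422  0.1507 -0.0445] [[-3.6, 2.9], [-1.4, -0.6], [-0.9, -0.1], [-0.8, -1.2], [-0.1, 1.1], [0.2, 1.3], [0.5, 1.3], [-0.1, -0.4], [-0.0, -1.6]]
cell [ 0.48589746 -0.02536239  0.05099266] low [ 0.48060556 -0.04082021  0.03135719] btn [0.61736223 0.22122283 0.117     ] stop [0.54331203 0.14234744 0.08224933]
```

The fit is good to about 1.5 px, or about 3 mm. The tester yaw is 71°, which puts tool y (73°) almost along the gutter. I'll shut the fingers and go round outward at a safe height, then down behind the low end.

```bash
python3 -m inch '[[[-0.2,0,0],[0,0,0]],[[-0.4,0,0],[0,0,0]],[[-0.6,0,0],[0,0,0]],[[-0.8,0,0],[0,0,0]],[[-1,0,0],[0,0,0]],[[-1,0,0],[0,0,0]],[[-1,0,0],[0,0,0]],[[-1,0,0],[0,0,0]],[[-1,0,0],[0,0,0]],[[-1,0,0],[0,0,0]]]' 0 20
python3 -m inch '[[[-0.1,0,0],[0,0,0]],[[-0.2,0,0],[0,0,0]],[[-0.3,0,0],[0,0,0]],[[-0.4,0,0],[0,0,0]],[[-0.5,0,0],[0,0,0]],[[-0.6,0,0],[0,0,0]],[[-0.7,0,0],[0,0,0]],[[-0.8,0,0],[0,0,0]],[[-0.9,0,0],[0,0,0]],[[-1,0,0],[0,0,0]]]'
python3 -m inch '[[[-0.1,-0.1,0],[0,0,0]],[[-0.2,-0.2,0],[0,0,0]],[[-0.3,-0.3,0],[0,0,0]],[[-0.4,-0.4,0],[0,0,0]],[[-0.5,-0.5,0],[0,0,0]],[[-0.6,-0.6,0],[0,0,0]],[[-0.7,-0.7,0],[0,0,0]],[[-0.8,-0.8,0],[0,0,0]],[[-0.9,-0.9,0],[0,0,0]],[[-1,-1,0],[0,0,0]]]'
python3 -m inch '[[[-0.1,-0.1,0],[0,0,0]],[[-0.2,-0.2,0],[0,0,0]],[[-0.3,-0.3,0],[0,0,0]],[[-0.4,-0.4,0],[0,0,0]],[[-0.5,-0.5,0],[0,0,0]],[[-0.6,-0.6,0],[0,0,0]],[[-0.7,-0.7,0],[0,0,0]],[[-0.8,-0.8,0],[0,0,0]],[[-0.9,-0.9,0],[0,0,0]],[[-1,-1,0],[0,0,0]]]'
```

```text
clock: 1.15
position: [0.2574, 0.5751, 0.2313]
ee_rot: [0.146, 0.989, 0.0, -0.0]
ft_force: [0.2, -0.2, -0.2]
grip_width: -0.001
grasp_force: 0.0
clock: 2.15
position: [0.3353, 0.5514, 0.2313]
ee_rot: [0.147, 0.989, 0.0, 0.0]
ft_force: [0.5, 1.3, -0.2]
grip_width: 0.005
grasp_force: 0.0
clock: 3.15
position: [0.3884, 0.451, 0.2313]
ee_rot: [0.147, 0.989, 0.0, -0.0]
ft_force: [-0.3, 0.4, 0.3]
grip_width: -0.003
grasp_force: 0.0
clock: 4.15
position: [0.4417, 0.3511, 0.2313]
ee_rot: [0.147, 0.989, 0.0, -0.0]
ft_force: [-0.6, -0.7, -0.1]
grip_width: 0.002
grasp_force: 0.0
```

```bash
python3 -m inch '[[[-0.1,-0.1,0],[0,0,0]],[[-0.2,-0.2,0],[0,0,0]],[[-0.3,-0.3,0],[0,0,0]],[[-0.4,-0.4,0],[0,0,0]],[[-0.5,-0.5,0],[0,0,0]],[[-0.6,-0.6,0],[0,0,0]],[[-0.7,-0.7,0],[0,0,0]],[[-0.8,-0.8,0],[0,0,0]],[[-0.9,-0.9,0],[0,0,0]],[[-1,-1,0],[0,0,0]]]'
python3 -m inch '[[[-0.1,-0.1,0],[0,0,0.005]],[[-0.2,-0.2,0],[0,0,0.01]],[[-0.3,-0.3,0],[0,0,0.015]],[[-0.4,-0.4,0],[0,0,0.02]],[[-0.5,-0.5,0],[0,0,0.03]],[[-0.6,-0.6,0],[0,0,0.044]],[[-0.7,-0.7,0],[0,0,0.044]],[[-0.8,-0.8,0],[0,0,0.044]],[[-0.9,-0.9,0],[0,0,0.044]],[[-0.9,-1,0],[0,0,0.044]]]'
python3 - <<'E'
from h import *
import cv2
o=manip.get_obs();im=manip.camera('wrist');print(o['position'].tolist(),o['ee_rot'].tolist())
cv2.imwrite('pics/w1.png',im[:,:,::-1])
T=np.eye(4);T[:3,:3]=R.from_quat(o['ee_rot']).as_matrix();T[:3,3]=o['position']
C=np.linalg.inv(T@PAR['wrist']['T_tool_cam'])
q=[.5264,.093,-5.0422]
for g in ([-.18,.07,.0165],[-.18,-.07,.0165],[-.1995,0,0],[-.054,.018,0],[-.054,-.018,0],[0,0,.0165]): print(g,proj('wrist',t2w(q,g2t(g)),C).round(1))
print('btn',proj('wrist',t2w(q,np.array([.1507,-.0445,.117])),C).round(1))
E
```

```text
clock: 5.15
position: [0.495, 0.2514, 0.2313]
ee_rot: [0.147, 0.989, 0.0, -0.0]
ft_force: [0.4, 0.4, -0.1]
grip_width: 0.003
grasp_force: 0.0
clock: 6.15
position: [0.5409, 0.1534, 0.2311]
ee_rot: [0.164, 0.986, -0.0, 0.0]
ft_force: [0.2, -0.5, 0.2]
grip_width: -0.001
grasp_force: 0.0
[0.54090713883076, 0.15344478098325, 0.23113397159030155] [0.1644320340939749, 0.9863883954958045, -0.00018414823017227612, 7.405646140820821e-05]
[-0.18, 0.07, 0.0165] [141.  121.7]
[-0.18, -0.07, 0.0165] [159.4 245.6]
[-0.1995, 0, 0] [145.9 183.5]
[-0.054, 0.018, 0] [263.4 171.8]
[-0.054, -0.018, 0] [264.9 204.1]
[0, 0, 0.0165] [309.6 193.7]
btn [414.4 248.8]
```

View pics/w1.png

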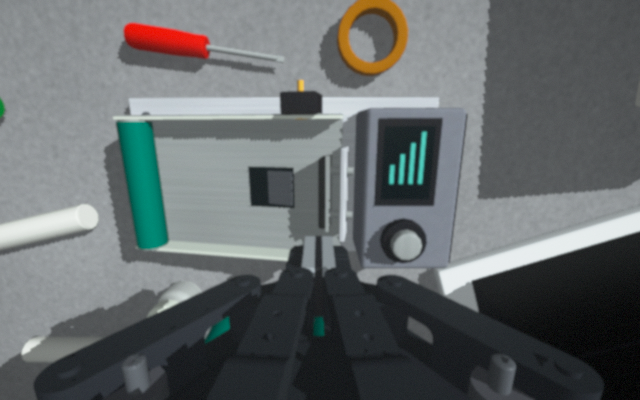

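The wrist view shows the cell ends at (137,121) and (151,248), the button at (405,243), the plate edge corners at (130,98) and (438,97), and the fingertips at about (320,238). Everything sits 6–9 px left of prediction, so I refit with these added.

```bash
cat > fit2.py <<'E'
from h import *
src=open('fit.py').read().split('L=[')[0];exec(src)
T=np.eye(4);T[:3,:3]=R.from_quat([0.164432,0.986388,-0.000184,0.000074]).as_matrix();T[:3,3]=[.540907,.153445,.231134]
C=np.linalg.inv(T@PAR['wrist']['T_tool_cam'])
print('tcp',proj('wrist',T[:3,3],C))
W=[((137,121),cl),((151,248),cr),((405,243),'b'),((130,98),np.array([-.15,.095,.016])),((438,97),np.array([.205,.095,.016]))]
def g(q,w=1.):
    r=[proj('wrist',t2w(q,np.array([q[3],q[4],.117]) if isinstance(t,str) else t),C)-uv for uv,t in W]
    return np.ravel(r)*w
q0=[.5264,.093,-5.0422,.1507,-.0445]
for nm,fn in(('wrist',g),('all',lambda q:np.r_[f(q),g(q)])):
    o=least_squares(fn,q0,loss='soft_l1');q=o.x
    print(nm,q.round(4),np.degrees(q[2])+360,'\n',f(q).reshape(-1,2).round(1).tolist(),'\n',g(q).reshape(-1,2).round(1).tolist())
    print('cell',t2w(q,g2t([-.18,0,.0165])).round(4),'btn',t2w(q,np.r_[q[3:5],.117]).round(4),'stop',t2w(q,g2t([0,0,.0165])).round(4))
    pre=t2w(q,g2t([-.240,0,.02]));print('pre',pre.round(4),'tool shift',(T[:3,:3].T@(pre-T[:3,3])).round(4),'/.08',(T[:3,:3].T@(pre-T[:3,3])/.08).round(3))
E
python3 fit2.py
```

```text
tcp [319.86076282 249.18037336]
wrist [ 0.5236  0.088  -5.0392  0.147  -0.0402] 71.2763491148329 
 [[-4.4, 1.7], [-2.4, -1.7], [-0.8, 1.6], [-0.4, 0.4], [-0.0, 3.0], [0.6, 2.9], [-0.8, -0.6], [-0.6, -4.0], [-1.6, 0.2]] 
 [[-1.7, 0.1], [3.7, -2.9], [0.0, 0.0], [-1.8, 0.5], [1.8, 0.6]]
cell [ 0.4835 -0.0305  0.051 ] btn [0.6089 0.2143 0.117 ] stop [0.5404 0.1373 0.0822]
pre [ 0.4643 -0.0871  0.044 ] tool shift [-0.0055 -0.2523  0.1872] /.08 [-0.069 -3.154  2.34 ]
all [ 0.524   0.0896 -5.0386  0.1457 -0.0407] 71.31096954042681 
 [[-4.1, 2.0], [-2.1, -1.4], [-0.9, 1.2], [-0.7, -0.1], [-0.1, 2.5], [0.4, 2.4], [-0.2, -0.2], [-0.6, -3.8], [-1.5, 0.1]] 
 [[-0.2, 0.1], [5.1, -3.0], [0.4, 0.3], [-0.4, 0.5], [3.2, 0.3]]
cell [ 0.4839 -0.029   0.051 ] btn [0.6093 0.2146 0.117 ] stop [0.5407 0.139  0.0822]
pre [ 0.4648 -0.0855  0.044 ] tool shift [-0.0055 -0.2507  0.1872] /.08 [-0.069 -3.133  2.34 ]
```

```bash
python3 -m inch '[[[0,-0.1,0],[0,0,0]],[[0,-0.2,0],[0,0,0]],[[0,-0.3,0],[0,0,0]],[[0,-0.4,0],[0,0,0]],[[0,-0.5,0],[0,0,0]],[[0,-0.6,0],[0,0,0]],[[0,-0.7,0],[0,0,0]],[[0,-0.8,0],[0,0,0]],[[0,-0.9,0],[0,0,0]],[[0,-1,0],[0,0,0]]]'
python3 -m inch '[[[0,-0.1,0],[0,0,0]],[[0,-0.2,0],[0,0,0]],[[0,-0.3,0],[0,0,0]],[[0,-0.4,0],[0,0,0]],[[0,-0.5,0],[0,0,0]],[[0,-0.6,0],[0,0,0]],[[0,-0.7,0],[0,0,0]],[[0,-0.8,0],[0,0,0]],[[0,-0.9,0],[0,0,0]],[[0,-1,0],[0,0,0]]]'
python3 -m inch '[[[0,-0.1,0],[0,0,0]],[[0,-0.2,0],[0,0,0]],[[0,-0.3,0],[0,0,0]],[[0,-0.4,0],[0,0,0]],[[0,-0.5,0],[0,0,0]],[[0,-0.7,0],[0,0,0]],[[0,-0.8,0],[0,0,0]],[[-0.03,-0.9,0],[0,0,0]],[[-0.07,-1,0],[0,0,0]],[[-0.07,-1,0],[0,0,0]]]'
python3 -m inch '[[[0,-0.1,0.1],[0,0,0]],[[0,-0.13,0.2],[0,0,0]],[[0,-0.13,0.3],[0,0,0]],[[0,-0.13,0.4],[0,0,0]],[[0,-0.13,0.5],[0,0,0]],[[0,-0.13,0.6],[0,0,0]],[[0,-0.13,0.7],[0,0,0]],[[0,-0.13,0.8],[0,0,0]],[[0,-0.13,0.9],[0,0,0]],[[0,-0.13,1],[0,0,0]]]'
python3 - <<'E'
from h import *
import cv2
o=manip.get_obs();im=manip.camera('wrist');s=manip.camera('side')
cv2.imwrite('pics/w2.png',im[:,:,::-1]);cv2.imwrite('pics/s2.png',s[:,:,::-1])
T=np.eye(4);T[:3,:3]=R.from_quat(o['ee_rot']).as_matrix();T[:3,3]=o['position'];print(T)
C=np.linalg.inv(T@PAR['wrist']['T_tool_cam'])
q=[.524,.0896,-5.0386]
for g in ([-.18,.07,.0165],[-.18,-.07,.0165],[-.1995,0,0],[-.054,.018,0],[-.054,-.018,0],[0,0,.0165]): print(g,proj('wrist',t2w(q,g2t(g)),C).round(1))
E
```

```text
clock: 7.2
position: [0.5142, 0.0784, 0.2313]
ee_rot: [0.164, 0.986, 0.0, 0.0]
ft_force: [0.1, -0.4, -0.5]
grip_width: 0.002
grasp_force: 0.0
clock: 8.2
position: [0.4883, 0.0027, 0.2313]
ee_rot: [0.164, 0.986, 0.0, 0.0]
ft_force: [-0.1, 0.6, -0.3]
grip_width: -0.004
grasp_force: 0.0
clock: 9.2
position: [0.468, -0.0755, 0.2314]
ee_rot: [0.165, 0.986, -0.0, 0.0]
ft_force: [0.4, -0.5, 0.3]
grip_width: -0.001
grasp_force: 0.0
clock: 10.2
position: [0.4646, -0.084, 0.1506]
ee_rot: [0.164, 0.986, 0.0, 0.0]
ft_force: [-1.2, -0.8, -0.5]
grip_width: 0.002
grasp_force: 0.0
[[-9.46270545e-01  3.23376026e-01  2.06418864e-05  4.64567568e-01]
 [ 3.23376027e-01  9.46270542e-01  8.08252598e-05 -8.39903313e-02]
 [ 6.60414230e-06  8.31576539e-05 -9.99999997e-01  1.50618926e-01]
 [ 0.00000000e+00  0.00000000e+00  0.00000000e+00  1.00000000e+00]]
[-0.18, 0.07, 0.0165] [393.8 114.7]
[-0.18, -0.07, 0.0165] [384. 276.]
[-0.1995, 0, 0] [365.6 195.6]
[-0.054, 0.018, 0] [548.4 181.1]
[-0.054, -0.018, 0] [540.  223.3]
[0, 0, 0.0165] [637.4 211.5]
```

View pics/w2.png

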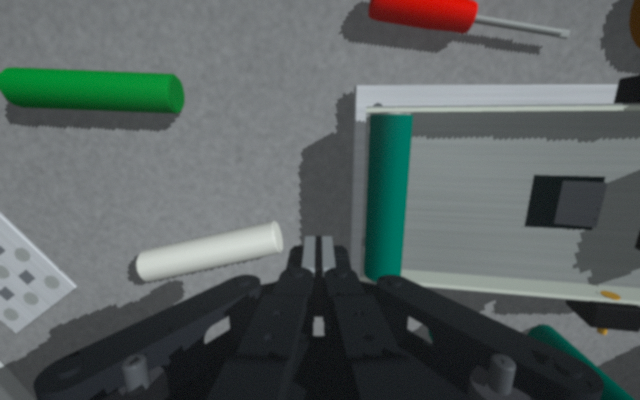

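The wrist view shows the cell ends at (390,115) and (384,277), within 4 px of prediction. The fingertips are centred on it and clear of the white look-alike, whose end is at (280,238). Now down behind the cell.

```bash
python3 -m inch '[[[0,0,0.1],[0,0,0]],[[0,0,0.2],[0,0,0]],[[0,0,0.3],[0,0,0]],[[0,0,0.4],[0,0,0]],[[0,0,0.5],[0,0,0]],[[0,0,0.6],[0,0,0]],[[0,0,0.7],[0,0,0]],[[0,0,0.8],[0,0,0]],[[0,0,0.9],[0,0,0]],[[0,0,1],[0,0,0]]]'
python3 -m inch '[[[0,0,0.1],[0,0,0]],[[0,0,0.2],[0,0,0]],[[0,0,0.3],[0,0,0]],[[0,0,0.32],[0,0,0]],[[0,0.03,0.32],[0,0,0]],[[0,0.06,0.32],[0,0,0]],[[0,0.09,0.32],[0,0,0]],[[0,0.12,0.32],[0,0,0]],[[0,0.15,0.32],[0,0,0]],[[0,0.15,0.32],[0,0,0]]]'
python3 - <<'E'
from h import *
import cv2
a=manip.camera('wrist')[:,:,::-1][60:360,240:560];s=manip.camera('side')[:,:,::-1][170:290,230:410]
cv2.imwrite('pics/s3.png',np.vstack([cv2.resize(a,(480,300))[:, :],cv2.resize(s,(480,300),interpolation=cv2.INTER_CUBIC)]))
E
```

```text
clock: 11.3
position: [0.4646, -0.084, 0.0706]
ee_rot: [0.164, 0.986, 0.0, -0.0]
ft_force: [-0.6, -0.5, 0.6]
grip_width: -0.005
grasp_force: 0.0
clock: 12.3
position: [0.4686, -0.0722, 0.0458]
ee_rot: [0.164, 0.987, 0.0, 0.0]
ft_force: [-0.3, -0.6, 0.8]
grip_width: 0.001
grasp_force: 0.0
```

View pics/s3.png

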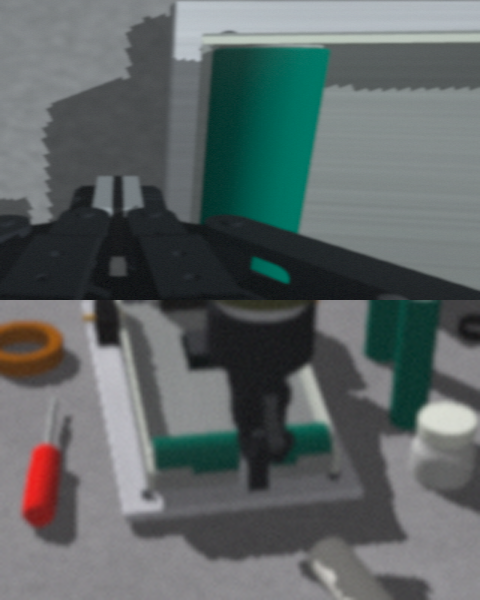

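The tips are behind the middle of the cell, inside the gap. Advancing slowly to contact.

```bash
python3 -m inch '[[[0,0.02,0.02],[0,0,0]],[[0,0.04,0.02],[0,0,0]],[[0,0.06,0.02],[0,0,0]],[[0,0.08,0.02],[0,0,0]],[[0,0.10,0.02],[0,0,0]],[[0,0.12,0.02],[0,0,0]],[[0,0.14,0.02],[0,0,0]],[[0,0.16,0.02],[0,0,0]],[[0,0.18,0.02],[0,0,0]],[[0,0.2,0.02],[0,0,0]]]'
python3 -m inch '[[[0,0.04,-0.007],[0,0,0]],[[0,0.08,-0.014],[0,0,0]],[[0,0.12,-0.021],[0,0,0]],[[0,0.16,-0.028],[0,0,0]],[[0,0.2,-0.035],[0,0,0]],[[0,0.24,-0.042],[0,0,0]],[[0,0.28,-0.049],[0,0,0]],[[0,0.32,-0.056],[0,0,0]],[[0,0.36,-0.063],[0,0,0]],[[0,0.4,-0.07],[0,0,0]]]'
python3 - <<'E'
from h import *
import cv2
a=manip.camera('wrist')[:,:,::-1][60:360,240:560];s=manip.camera('side')[:,:,::-1][170:290,230:410]
cv2.imwrite('pics/s4.png',np.vstack([cv2.resize(a,(480,300))[:, :],cv2.resize(s,(480,300),interpolation=cv2.INTER_CUBIC)]))
E
```

```text
clock: 13.4
position: [0.4736, -0.0575, 0.0441]
ee_rot: [0.164, 0.986, -0.0, -0.0]
ft_force: [-2.0, -3.7, 2.8]
grip_width: 0.0
grasp_force: 2.4
clock: 14.4
position: [0.4841, -0.027, 0.0497]
ee_rot: [0.164, 0.986, 0.0, -0.0]
ft_force: [-0.7, -2.4, 2.8]
grip_width: 0.001
grasp_force: 1.4
```

View pics/s4.png

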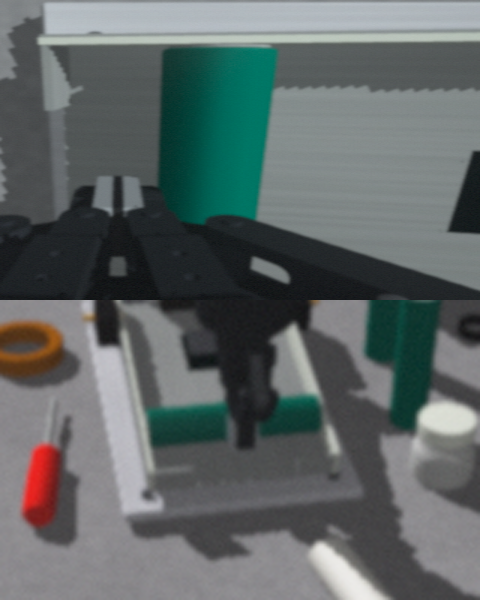

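The cell rolls straight ahead of the fingertips and is centred, with about 4 N of push. By my estimate 145 mm remain.

```bash
for i in 1; do :; done
python3 -m inch '[[[0,0.05,-0.009],[0,0,0]],[[0,0.1,-0.018],[0,0,0]],[[0,0.15,-0.026],[0,0,0]],[[0,0.2,-0.035],[0,0,0]],[[0,0.25,-0.044],[0,0,0]],[[0,0.3,-0.053],[0,0,0]],[[0,0.35,-0.062],[0,0,0]],[[0,0.4,-0.07],[0,0,0]],[[0,0.45,-0.079],[0,0,0]],[[0,0.5,-0.088],[0,0,0]]]'
python3 -m inch '[[[0,0.05,-0.009],[0,0,0]],[[0,0.1,-0.018],[0,0,0]],[[0,0.15,-0.026],[0,0,0]],[[0,0.2,-0.035],[0,0,0]],[[0,0.25,-0.044],[0,0,0]],[[0,0.3,-0.053],[0,0,0]],[[0,0.35,-0.062],[0,0,0]],[[0,0.4,-0.07],[0,0,0]],[[0,0.45,-0.079],[0,0,0]],[[0,0.5,-0.088],[0,0,0]]]'
python3 -m inch '[[[0,0.04,-0.007],[0,0,0]],[[0,0.08,-0.014],[0,0,0]],[[0,0.12,-0.021],[0,0,0]],[[0,0.16,-0.028],[0,0,0]],[[0,0.2,-0.035],[0,0,0]],[[0,0.24,-0.042],[0,0,0]],[[0,0.28,-0.049],[0,0,0]],[[0,0.32,-0.056],[0,0,0]],[[0,0.36,-0.063],[0,0,0]],[[0,0.4,-0.07],[0,0,0]]]'
python3 - <<'E'
from h import *
import cv2
a=manip.camera('wrist')[:,:,::-1][60:360,240:560];s=manip.camera('side')[:,:,::-1][130:250,230:410]
cv2.imwrite('pics/s5.png',np.vstack([cv2.resize(a,(480,300))[:, :],cv2.resize(s,(480,300),interpolation=cv2.INTER_CUBIC)]))
E
```

```text
clock: 15.5
position: [0.497, 0.0109, 0.0568]
ee_rot: [0.164, 0.986, 0.0, -0.0]
ft_force: [-0.5, -2.7, 2.3]
grip_width: 0.0
grasp_force: 1.4
clock: 16.5
position: [0.5099, 0.0488, 0.0638]
ee_rot: [0.164, 0.986, 0.0, -0.0]
ft_force: [-1.2, -0.9, 1.9]
grip_width: -0.002
grasp_force: 1.4
clock: 17.5
position: [0.5203, 0.0791, 0.0694]
ee_rot: [0.164, 0.986, 0.0, -0.0]
ft_force: [-0.6, -2.6, 2.2]
grip_width: -0.001
grasp_force: 1.8
```

View pics/s5.png

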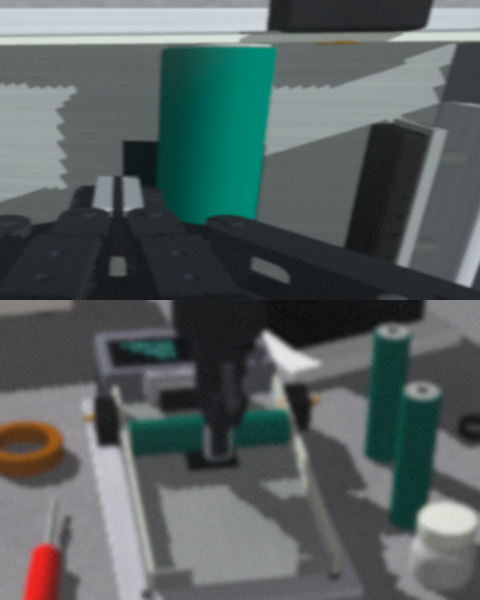

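The cell is on the catch, with about 33 mm left to the buffer (wrist crop: cell edge 275, buffer 365). I'll continue slower, then creep.

```bash
python3 -m inch '[[[0,0.03,-0.005],[0,0,0]],[[0,0.06,-0.011],[0,0,0]],[[0,0.09,-0.016],[0,0,0]],[[0,0.12,-0.021],[0,0,0]],[[0,0.15,-0.026],[0,0,0]],[[0,0.18,-0.032],[0,0,0]],[[0,0.21,-0.037],[0,0,0]],[[0,0.24,-0.042],[0,0,0]],[[0,0.27,-0.048],[0,0,0]],[[0,0.3,-0.053],[0,0,0]]]'
python3 -m inch '[[[0,0.01,-0.002],[0,0,0]],[[0,0.02,-0.004],[0,0,0]],[[0,0.03,-0.005],[0,0,0]],[[0,0.04,-0.007],[0,0,0]],[[0,0.05,-0.009],[0,0,0]],[[0,0.06,-0.011],[0,0,0]],[[0,0.07,-0.012],[0,0,0]],[[0,0.08,-0.014],[0,0,0]],[[0,0.08,-0.014],[0,0,0]],[[0,0.08,-0.014],[0,0,0]]]'
```

```text
clock: 18.6
position: [0.528, 0.102, 0.0736]
ee_rot: [0.164, 0.986, 0.0, 0.0]
ft_force: [-1.2, -0.8, 0.3]
grip_width: -0.001
grasp_force: 0.4
clock: 19.6
position: [0.53, 0.1074, 0.0747]
ee_rot: [0.164, 0.986, -0.0, -0.0]
ft_force: [-1.2, -0.7, 0.4]
grip_width: 0.001
grasp_force: 0.4
```

```bash
python3 -m inch '[[[0,0.01,-0.002],[0,0,0]],[[0,0.02,-0.004],[0,0,0]],[[0,0.03,-0.005],[0,0,0]],[[0,0.04,-0.007],[0,0,0]],[[0,0.05,-0.009],[0,0,0]],[[0,0.05,-0.009],[0,0,0]],[[0,0.05,-0.009],[0,0,0]],[[0,0.05,-0.009],[0,0,0]],[[0,0.05,-0.009],[0,0,0]],[[0,0.05,-0.009],[0,0,0]]]'
python3 - <<'E'
from h import *
import cv2
a=manip.camera('wrist')[:,:,::-1][60:360,240:560];s=manip.camera('side')[:,:,::-1][130:250,230:410]
cv2.imwrite('pics/s6.png',np.vstack([cv2.resize(a,(480,300))[:, :],cv2.resize(s,(480,300),interpolation=cv2.INTER_CUBIC)]))
E
```

```text
clock: 20.6
position: [0.5313, 0.1106, 0.0755]
ee_rot: [0.164, 0.986, -0.0, -0.0]
ft_force: [-2.4, -4.9, 3.6]
grip_width: -0.001
grasp_force: 3.1
```

View pics/s6.png

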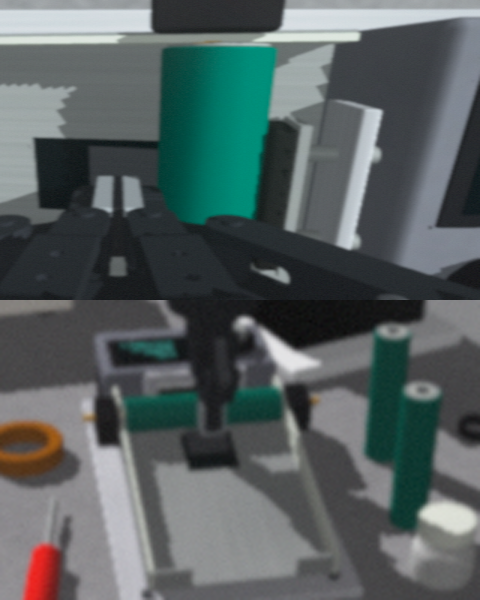

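The force rose to about 6 N as the buffer compressed, and the flap shows up behind the cell. Side crop: cell y≈408, flap (210,450). Backing off gently, then checking numerically.

```bash
python3 -m inch '[[[0,-0.02,0.0],[0,0,0]],[[0,-0.04,0],[0,0,0]],[[0,-0.06,0],[0,0,0]],[[0,-0.08,0.0],[0,0,0]],[[0,-0.1,0.0],[0,0,0]],[[0,-0.12,0],[0,0,0]],[[0,-0.15,0],[0,0,0]],[[0,-0.2,0],[0,0,0]],[[0,-0.25,0],[0,0,0]],[[0,-0.25,0],[0,0,0]]]'
cat > chk.py <<'E'
from h import *
import cv2
o=manip.get_obs();s=manip.camera('wrist')
T=np.eye(4);T[:3,:3]=R.from_quat(o['ee_rot']).as_matrix();T[:3,3]=o['position']
C=np.linalg.inv(T@PAR['wrist']['T_tool_cam'])
h=cv2.cvtColor(np.ascontiguousarray(s),cv2.COLOR_RGB2HSV)
m=cv2.inRange(h,(72,110,40),(98,255,255))
q=[.524,.0896,-5.0386]
n,l,st,ce=cv2.connectedComponentsWithStats(m)
print([(st[i].tolist(),ce[i].round(1).tolist()) for i in range(1,n) if st[i][4]>150])
for x in(-.18,-.02,-.0025,0): print(x,proj('wrist',t2w(q,g2t([x,.07,.0165])),C).round(1),proj('wrist',t2w(q,g2t([x,0,.0165])),C).round(1))
print('btn tool shift/.08',(T[:3,:3].T@(np.array([.6093,.2146,.117])-T[:3,3])/.08).round(3),'btnpx',proj('wrist',np.array([.6093,.2146,.117]),C))
E
python3 chk.py
```

```text
clock: 21.7
position: [0.5247, 0.0916, 0.0755]
ee_rot: [0.164, 0.986, -0.0, -0.0]
ft_force: [0.1, -0.3, 0.5]
grip_width: 0.0
grasp_force: 0.0
[([376, 106, 89, 190, 13159], [418.9, 193.2]), ([616, 202, 24, 45, 599], [627.1, 224.2]), ([406, 316, 28, 29, 440], [419.6, 329.5])]
-0.18 [ 83.7 111.1] [107.8 232.9]
-0.02 [387.3 107.7] [379.5 251.6]
-0.0025 [428.1 107.2] [415.2 254.1]
0 [434.1 107.1] [420.4 254.5]
btn tool shift/.08 [-0.502  1.798 -0.519] btnpx [662.32984612 378.6120547 ]
```

The force is zero, and the cell stayed at gutter x between -2.5 and 0 mm, so the catch holds it. Before moving to the button I check clearance to the black panel behind the instrument.

```bash
python3 -m inch '[[[0,0,-0.1],[0,0,0]],[[0,0,-0.2],[0,0,0]],[[0,0,-0.3],[0,0,0]],[[0,0,-0.4],[0,0,0]],[[0,0,-0.5],[0,0,0]],[[0,0,-0.6],[0,0,0]],[[0,0,-0.7],[0,0,0]],[[0,0,-0.8],[0,0,0]],[[0,0,-0.9],[0,0,0]],[[0,0,-1],[0,0,0]]]'
python3 - <<'E'
from h import *
def back(n,uv,z,T=None):
    p=PAR[n];T=np.asarray(p['camera_from_world'] if T is None else T);f=200/np.tan(np.radians(p['fov_y']/2))
    d=T[:3,:3].T@np.array([(uv[0]-p['cx'])/f,-(uv[1]-p['cy'])/f,-1]);c=-T[:3,:3].T@T[:3,3]
    return (c+d*(z-c[2])/d[2]).round(3)
T=np.eye(4);T[:3,:3]=R.from_quat([0.164432,0.986388,-0.000184,0.000074]).as_matrix();T[:3,3]=[.540907,.153445,.231134]
C=np.linalg.inv(T@PAR['wrist']['T_tool_cam'])
for z in(0,.05,.1,.2):
    print(z,'w strip',back('wrist',(442,280),z,C),back('wrist',(638,212),z,C),'w black',back('wrist',(475,290),z,C),back('wrist',(638,238),z,C),'side strip',back('side',(345,158),z),'blk bot R',back('side',(390,150),z),'blk top R',back('side',(397,97),z),'blk top L',back('side',(272,52),z),'scene blk',back('scene',(365,288),z))
E
```

```text
clock: 22.75
position: [0.5248, 0.0923, 0.1561]
ee_rot: [0.164, 0.986, 0.0, -0.0]
ft_force: [-0.3, -0.3, 0.9]
grip_width: -0.007
grasp_force: 0.0
0 w strip [0.738 0.268 0.   ] [0.724 0.533 0.   ] w black [0.768 0.308 0.   ] [0.761 0.53  0.   ] side strip [0.745 0.284 0.   ] blk bot R [0.888 0.264 0.   ] blk top R [1.162 0.587 0.   ] blk top L [0.989 1.284 0.   ] scene blk [0.621 0.201 0.   ]
0.05 w strip [0.704 0.255 0.05 ] [0.691 0.485 0.05 ] w black [0.73 0.29 0.05] [0.724 0.483 0.05 ] side strip [0.694 0.208 0.05 ] blk bot R [0.825 0.189 0.05 ] blk top R [1.079 0.487 0.05 ] blk top L [0.919 1.131 0.05 ] scene blk [0.662 0.226 0.05 ]
0.1 w strip [0.669 0.243 0.1  ] [0.659 0.437 0.1  ] w black [0.692 0.272 0.1  ] [0.686 0.435 0.1  ] side strip [0.642 0.131 0.1  ] blk bot R [0.763 0.114 0.1  ] blk top R [0.996 0.388 0.1  ] blk top L [0.849 0.979 0.1  ] scene blk [0.702 0.25  0.1  ]
0.2 w strip [0.6   0.217 0.2  ] [0.594 0.341 0.2  ] w black [0.615 0.236 0.2  ] [0.611 0.34  0.2  ] side strip [ 0.54  -0.022  0.2  ] blk bot R [ 0.639 -0.036  0.2  ] blk top R [0.83  0.189 0.2  ] blk top L [0.71  0.674 0.2  ] scene blk [0.782 0.299 0.2  ]
```

The panel stands at x ≥ 0.76, well clear. Moving above the button.

```bash
python3 -m inch '[[[0,0.1,-0.1],[0,0,0]],[[0,0.2,-0.2],[0,0,0]],[[0,0.3,-0.3],[0,0,0]],[[-0.05,0.4,-0.3],[0,0,0]],[[-0.1,0.5,-0.3],[0,0,0]],[[-0.15,0.6,-0.3],[0,0,0]],[[-0.2,0.7,-0.3],[0,0,0]],[[-0.25,0.8,-0.3],[0,0,0]],[[-0.25,0.9,-0.3],[0,0,0]],[[-0.25,1,-0.3],[0,0,0]]]'
python3 - <<'E'
from h import *
import cv2
exec(open('chk.py').read())
g=cv2.GaussianBlur(cv2.cvtColor(np.ascontiguousarray(s),cv2.COLOR_RGB2GRAY),(5,5),1)
c=cv2.HoughCircles(g,cv2.HOUGH_GRADIENT,1,20,param1=80,param2=18,minRadius=13,maxRadius=40);print(None if c is None else c[0][:8].round(0).tolist())
E
```

```text
clock: 23.75
position: [0.5698, 0.1621, 0.1793]
ee_rot: [0.164, 0.986, -0.0, -0.0]
ft_force: [-0.0, 0.5, -0.7]
grip_width: 0.004
grasp_force: 0.0
[([251, 85, 46, 177, 6916], [274.3, 169.7]), ([417, 97, 15, 71, 687], [424.3, 132.5]), ([405, 111, 14, 57, 553], [411.5, 139.3]), ([393, 125, 13, 43, 409], [398.9, 146.4]), ([381, 139, 12, 30, 265], [386.5, 153.4]), ([312, 316, 12, 22, 235], [317.4, 326.3]), ([203, 322, 15, 23, 152], [209.0, 333.6])]
-0.18 [76.4 91.1] [ 92.5 171.9]
-0.02 [252.8  86.8] [257.8 176.9]
-0.0025 [274.7  86.3] [278.2 177.5]
0 [277.9  86.2] [281.1 177.5]
btn tool shift/.08 [-0.255  0.78   0.778] btnpx [403.85523108 240.07586494]
[[400.0, 236.0, 28.0], [362.0, 2.0, 38.0], [26.0, 214.0, 20.0], [282.0, 72.0, 37.0], [500.0, 370.0, 16.0], [118.0, 342.0, 27.0], [140.0, 316.0, 28.0]]
```

The button is found at (400,236) against (404,240) predicted, a difference of about 3 mm. Moving over it and down to just above the top.

```bash
python3 -m inch '[[[-0.05,0.15,0],[0,0,0]],[[-0.1,0.3,0],[0,0,0]],[[-0.2,0.5,0],[0,0,0]],[[-0.24,0.65,0],[0,0,0]],[[-0.24,0.77,0],[0,0,0]],[[-0.24,0.77,0.15],[0,0,0]],[[-0.24,0.77,0.3],[0,0,0]],[[-0.24,0.77,0.45],[0,0,0]],[[-0.24,0.77,0.6],[0,0,0]],[[-0.24,0.77,0.68],[0,0,0]]]'
python3 -m inch '[[[0,0,0.02],[0,0,0]],[[0,0,0.04],[0,0,0]],[[0,0,0.06],[0,0,0]],[[0,0,0.08],[0,0,0]],[[0,0,0.1],[0,0,0]],[[0,0,0.12],[0,0,0]],[[0,0,0.13],[0,0,0]],[[0,0,0.14],[0,0,0]],[[0,0,0.14],[0,0,0]],[[0,0,0.14],[0,0,0]]]'
```

```text
clock: 24.8
position: [0.607, 0.213, 0.1232]
ee_rot: [0.164, 0.986, -0.001, -0.001]
ft_force: [0.2, -0.1, 0.2]
grip_width: -0.001
grasp_force: 0.0
clock: 25.8
position: [0.6079, 0.2138, 0.1141]
ee_rot: [0.164, 0.986, 0.0, 0.0]
ft_force: [-0.7, 0.1, 3.1]
grip_width: 0.001
grasp_force: 1.6
```

On the button at 3 N. Pressing further, in small steps.

```bash
python3 -m inch '[[[0,0,0.01],[0,0,0]],[[0,0,0.02],[0,0,0]],[[0,0,0.03],[0,0,0]],[[0,0,0.04],[0,0,0]],[[0,0,0.05],[0,0,0]],[[0,0,0.05],[0,0,0]],[[0,0,0.05],[0,0,0]],[[0,0,0.05],[0,0,0]],[[0,0,0.05],[0,0,0]],[[0,0,0.05],[0,0,0]]]'
python3 -m inch '[[[0,0,0.01],[0,0,0]],[[0,0,0.015],[0,0,0]],[[0,0,0.02],[0,0,0]],[[0,0,0.025],[0,0,0]],[[0,0,0.025],[0,0,0]],[[0,0,0.025],[0,0,0]],[[0,0,0.025],[0,0,0]],[[0,0,0.025],[0,0,0]],[[0,0,0.025],[0,0,0]],[[0,0,0.025],[0,0,0]]]'
```

```text
clock: 26.8
position: [0.6079, 0.2138, 0.1111]
ee_rot: [0.164, 0.986, 0.0, 0.0]
ft_force: [-3.9, -1.8, 12.3]
grip_width: -0.002
grasp_force: 6.5
clock: 27.8
position: [0.6081, 0.2138, 0.1108]
ee_rot: [0.164, 0.986, 0.001, 0.0]
ft_force: [-9.6, -3.7, 26.5]
grip_width: -0.001
grasp_force: 13.3
```

The button bottomed: 12 N then 26 N, with the tool stopped 6 mm down at z = 0.111. Releasing and checking.

```bash
python3 -m inch '[[[0,0,-0.05],[0,0,0]],[[0,0,-0.1],[0,0,0]],[[0,0,-0.2],[0,0,0]],[[0,0,-0.3],[0,0,0]],[[0,0,-0.4],[0,0,0]],[[0,0,-0.5],[0,0,0]],[[0,0,-0.6],[0,0,0]],[[0,0,-0.8],[0,0,0]],[[0,0,-1],[0,0,0]],[[0,0,-1],[0,0,0]]]'
python3 -m inch '[[[0,-0.1,-0.1],[0,0,0]],[[0,-0.2,-0.2],[0,0,0]],[[0,-0.3,-0.2],[0,0,0]],[[0,-0.4,-0.2],[0,0,0]],[[0,-0.5,-0.2],[0,0,0]],[[0,-0.6,-0.2],[0,0,0]],[[0,-0.6,-0.2],[0,0,0]],[[0,-0.6,-0.2],[0,0,0]],[[0,-0.6,-0.2],[0,0,0]],[[0,-0.6,-0.2],[0,0,0]]]'
python3 chk.py
```

```text
clock: 28.8
position: [0.609, 0.214, 0.1912]
ee_rot: [0.164, 0.986, 0.001, 0.002]
ft_force: [0.6, -0.2, -0.6]
grip_width: -0.001
grasp_force: 0.0
clock: 29.8
position: [0.5922, 0.1688, 0.2037]
ee_rot: [0.164, 0.987, 0.0, -0.0]
ft_force: [-1.3, -0.8, -0.0]
grip_width: -0.001
grasp_force: 0.0
[([239, 62, 45, 168, 6135], [262.1, 143.6]), ([393, 74, 13, 67, 583], [399.1, 107.0]), ([382, 88, 12, 53, 460], [387.6, 113.6]), ([371, 100, 11, 41, 332], [376.0, 120.2]), ([360, 114, 10, 26, 216], [364.5, 126.6]), ([170, 265, 52, 42, 850], [200.0, 282.9])]
-0.18 [78.2 71.6] [ 93.2 148.5]
-0.02 [241.6  65.7] [247.  150.9]
-0.0025 [261.7  65. ] [265.7 151.1]
0 [264.6  64.9] [268.4 151.2]
btn tool shift/.08 [-0.018  0.611  1.084] btnpx [380.3368636  206.36552347]
```

The cell is still held at the stop, at gutter x between about -5 and 0 mm, which matches the earlier reading. The button is released and the arm is clear.

```bash
python3 -c "
from workcell import manip
print(manip.hand_in())"
```

```text
the job is handed in; nothing more can be done
None
```

The cell is past the catch and sits at the stop, the start button was pressed to the bottom and released, and the job was handed in at about 30 s with the arm clear; the verdict was not shown.

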